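Hang the serving board on the twin-peg stand

ROBOT

A 6-joint arm with a two-finger parallel gripper is mounted at the origin on a cart in front of the work surface, level with it; the furniture and walls round the work are solid. World frame = base frame: x ahead of the robot, y to its left, z up, the work surface at z = 0. Lengths are in m, angles in rad, forces in N, time in s.
With the tool pointing down it reaches from about 0.3 to 0.875 m from the base axis. Payload 6.4 kg.
Tool frame: the origin (TCP) lies midway between the tips of the shut fingers; the grasp point (between the pads) lies 19 mm behind it; z points along the fingers, y is the line along which they close (so a half turn about z gives the same grasp; the last joint's range is limited). The gripper opens to 85 mm and grips with 20 to 120 N. Pads are 22 mm wide; open, the fingers measure 114 mm over their backs; the gripper's body (76 mm by 85 mm) begins 54 mm behind the grasp point. The pads swing forward as they close: fully open they stand 13 mm farther back than shut.
Start: joints at [1.097, 0.181, 1.607, -0, 1.354, -0.206], TCP at [0.152, 0.555, 0.231] pointing down, gripper open.
Joint ranges: [-2.99, 2.99], [-0.89, 2.07], [0.3, 2.58], [-1.14, 4.28], [0, 2.63], [-3.12, 3.12]. Speed limits (rad/s): [2.57, 2.57, 3.01, 3.14, 3.14, 3.14].

INTERFACE

Orientations are given as a unit quaternion [w, x, y, z].
In Python, from bench import sensors, vision, ctrl gives the robot as it stands.
- The arm moves only by the tool carry_out, never from a script. Its argument "deltas" is text: rows parted by semicolons, each of 7 numbers parted by spaces: the shift along the tool's x, y, z in mm, then the turn, a rotation vector about the tool's x, y, z in rad, then the closure, from 0 (fully open) to 1 (shut). In form: tx ty tz ax ay az claw; .... A call has 1 to 12 rows; each row is the pose to reach, as a shift and turn from the pose commanded when the call began, along the tool's axes at that moment; what a row does not reach only later rows make up. A row lasts 1/8 s, in which the tool goes at most 62.5 mm and 10.7 degrees, less where a joint would pass 70% of its speed; a pose out of reach is approached as far as the arm can. A call with a gripper value outside its range is refused whole. The fingers move at their own pace and stop on an object; the grip force is fixed at half the most. Time passes only in rows, so rows that repeat a pose let the fingers close. It gives the time, the measured TCP pose, the force, the opening and the grip force at its end, in the units of the state.
- sensors.get_obs(): the state, without advancing time (a new reading comes with each control period).
- vision.camera(name): name is "scene" or "top"; returns the picture (400x640x3 uint8, blue, green, red); there is no depth.
- vision.camera_model(name): a dict with "K" (3x3 intrinsics, pixels), "extrinsics" (4x4, takes a point from world to camera coordinates). Camera axes: x right, y down, z forward; pixel columns grow to the right and rows downward; lengths in m; the calibration is good to about 2 mm. A picture is of the moment at which its call begins. camera_model takes no time and is no camera call.
- ctrl.hand_in(): hands the job in; it is judged then, once.
The state is a dict: "time_s": time; "q": joint angles; "dq": joint speeds; "joint_efforts": joint torques, N m; "eef_pos": TCP position; "eef_rot": TCP orientation; "wrist_force": force on the tool from outside, world axes, zero at the start; "torque": the same for the moment, N m; "opening": opening from 0.0 (shut) to 1.0 (fully open); "grasp_force": force on a finger pad.
Only numpy, scipy, OpenCV 4.12 (cv2) and the standard library are available. Lean on these libraries where they do the work, as an engineer would, in place of code of your own. Each camera call takes 0.05 s, during which the arm holds its last target. There are 200 camera calls.

TASK

Draw the dark wooden serving board up out of the drying rack and hang it upright on the peg stand by its two oblong holes, both pegs through together and the board pushed fully home against the rail, then let go. The rail's height is not exactly known, so feel for the pegs and press only gently: never force the board against the stand, and leave the other things on the counter alone.

Things in the scene. Friction and masses are not known exactly. Their poses are not given: they have to be found in the camera images.
- board: Dark wooden serving board, 12 mm thick all over, about 0.2 kg. Origin: middle of its bottom edge. Axes: x through the thickness, y across, z up when upright. Body 150 mm wide, 120 mm tall; a neck (handle) 34 mm wide, 60 mm tall stands on the middle of its top edge: 180 mm in all. Both faces alike, left and right alike; it may hang either way round. Starts upright in the rack's middle slot.
- board_handle (a point): Centre of the board's neck, the place to grip (across the 12 mm thickness): 150 mm above the board's bottom edge, 30 mm above the body's top edge, mid-thickness. Axes as the board's. The board turns a little in the fingers each time it is pressed on the pegs: look again how it sits and square it up.
- board_holes (a point): Point of the board half-way between its two hanging holes, mid-thickness, 90 mm above the bottom edge, 60 mm below board_handle. Axes as the board's. The holes are oblong, 18 mm wide (y) and 14 mm high (z), go right through along x, and their middles lie 45 mm to either side of this point along y.
- rack: Fixed drying rack: plank 150 mm (x) by 120 mm (y), 12 mm thick, with two rows of six 8 mm dowels rising to 80 mm above the counter. Dowels are 24 mm apart along x (five 16 mm slots); the rows lie 42 mm either side of the middle. Origin on the counter under the plank's centre; z up. The board stands on the plank, its thickness along the rack's x, within 12 mm of centred along y.
- peg_stand: Fixed peg stand. Origin on the counter, below the rail's front face; x points back into the stand, y along the rail, z up. Base plank: x -50 to +80 mm, 190 mm wide, 12 mm thick. Two steel posts behind the face at y = +75 and -75 mm, tops 160 mm above the counter, carry a light wooden rail (180 x 20 x 28 mm high) with front face in the plane x = 0, clamped at a height that is not reported.
- rail_nominal (a point): Fixed point of the stand (axes as the stand's) on the rail's front plane, 140 mm above the counter: the middle between the two pegs IF the rail stood at its nominal height. The rail was set by hand: the true pegs are up to 16 mm higher or lower, both at one height. This point does not follow the rail; find the height by feel or sight. The clamp holds under gentle forces.
- peg_line (a point): Point of the stand (axes as the stand's) 28 mm in front of rail_nominal: the plane of the peg tips. The pegs are steel, 10 mm in diameter, 28 mm long, level along -x of the stand, 45 mm to either side of this point along y, the last 1.5 mm chamfered to 7 mm. Their height is unknown as told at rail_nominal. With the board fully home, its back face touches the rail: board_holes at x = -6 mm of rail_nominal.
- sauce_tub: Small yellow tub with a pale lid, 70 mm wide, 40 mm tall, loose on the counter between rack and stand; origin at its underside. Leave alone.
- mug: White mug, 91 x 118 mm, 93 mm tall, loose on the counter between rack and stand, further back; origin at its underside. Leave alone.
- spice_jar: Spice jar with a red cap, 45 mm wide, 108 mm tall, loose, far back; origin at its underside. Leave alone.
Mind the look-alikes: they are no part of the job. What is shaped like the peg_stand but purple is not meant.

How it is judged:
On the way, in this order (a step that is already met when the one before it is completed fails the run):
1. the board is lifted clear of the rack (z of board_holes in the frame of rack above 0.175 m), for 0.1 s.
2. the holes are over both pegs by at least 7 mm (x of board_holes in the frame of peg_stand between -0.027 and 0 m and y of board_holes in the frame of peg_stand between -0.007 and 0.007 m and z of board_holes in the frame of peg_stand between 0.118 and 0.16 m), for 0.1 s.
At the end, for the whole second after the job is handed in: The board hangs at rest on both pegs, let go: the point between its holes within 7 mm of the middle of the rail sideways, at peg height (118 to 160 mm above the counter), its back face within 3.5 mm of the rail, upright and square to the rail within 0.08 rad (x of board_holes in the frame of peg_stand between -0.0095 and -0.003 m and y of board_holes in the frame of peg_stand between -0.007 and 0.007 m and z of board_holes in the frame of peg_stand between 0.118 and 0.16 m and angle between board_holes's own z axis and vertical below 0.08 rad and angle between the x axis of board_holes and the x axis of peg_stand, either way round below 0.08 rad and linear speed of board below 0.02 m/s); the robot touches nothing.
It fails at once if the board is pressed against the stand with more than 25 N (contact force between board and peg_stand above 25 N).
It fails at once if the robot pushes the stand itself with more than 25 N (contact force between the arm and peg_stand above 25 N).
It fails at once if a bystander is moved more than 30 mm (distance of any of sauce_tub, mug, spice_jar from where it was at the start of the episode above 0.03 m).
It also fails if it takes over 72 s, if anything falls off the work surface, if the arm or the gripper's body presses on something with over 40 N, if the wrist force passes 120 N, or if a joint passes its speed limit or range.

## Working session

There is one attempt and no reset: what is moved stays moved. The work goes in short steps, Python scripts to look and compute and a tool call to move; the robot and the scene stay as the last step left them, time stands still between calls to the robot, and variables do not carry over. Pictures are saved under pics/ and viewed, at most 10 in all, crops included, and the job is handed in when it is done.

Besides the shell and the picture viewer there is one more tool, called after "Emit:" as name(argument=value, ...) on one line, values as JSON. carry_out: Moves the arm, as the interface text tells. Its arguments: {"type":"object","properties":{"deltas":{"type":"string"}},"required":["deltas"]}

```bash
mkdir -p pics
python3 - <<'E'
from bench import sensors, vision, ctrl
import cv2,numpy as np
np.set_printoptions(precision=4,suppress=True)
for n in("scene","top"):
    cv2.imwrite(f"pics/{n}0.png",vision.camera(n)); m=vision.camera_model(n); print(n,np.array(m["K"]),np.array(m["extrinsics"]))
o=sensors.get_obs(); print(o)
E
```

```text
scene [[420.3641   0.     313.8649]
 [  0.     420.3641 195.1924]
 [  0.       0.       1.    ]] [[ 0.7834 -0.6213 -0.0166 -0.342 ]
 [-0.3221 -0.3831 -0.8658  0.3436]
 [ 0.5315  0.6836 -0.5002  0.9433]
 [ 0.      0.      0.      1.    ]]
top [[439.3065   0.     317.362 ]
 [  0.     439.3065 194.3957]
 [  0.       0.       1.    ]] [[ 0.0239 -0.9997 -0.0111  0.1296]
 [-0.9908 -0.0222 -0.1334  0.5412]
 [ 0.1331  0.0142 -0.991   1.5465]
 [ 0.      0.      0.      1.    ]]
{'time_s': 0.1, 'q': array([ 1.0967,  0.1815,  1.6079, -0.    ,  1.3538, -0.2063]), 'dq': array([ 0.0005, -0.0023, -0.0016,  0.0005,  0.0016, -0.0005]), 'joint_efforts': array([  0.0011, -44.5878, -35.2236,  -0.0002,   0.0042,   0.    ]), 'eef_pos': array([0.1519, 0.5541, 0.2305]), 'eef_rot': array([-0.0003,  0.1335,  0.9911, -0.0008]), 'wrist_force': array([-0.4057, -1.0102, -0.1371]), 'torque': array([-0.0114,  0.0199,  0.0018]), 'grasp_force': 0.0, 'opening': 1.0019532335756844}
```

View pics/scene0.png

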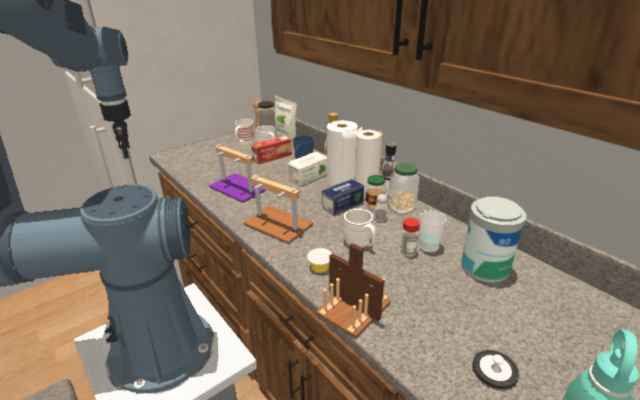

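View pics/top0.png

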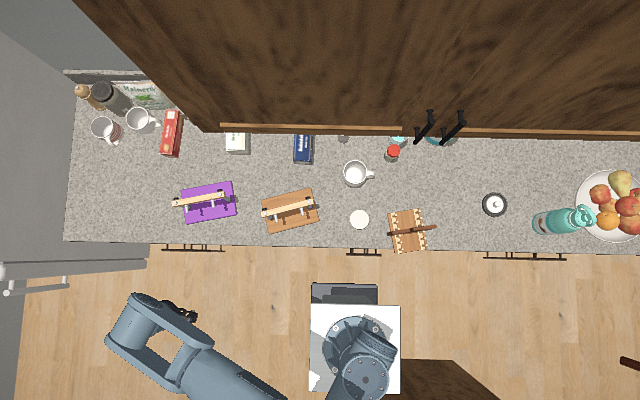

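The scene picture shows two peg stands: purple base at scene (237,175) / top (207,200), and brown base at scene (278,215) / top (290,210). The brown one fits, since purple is excluded. The board is in the rack at scene (355,285) / top (410,230). I'll confirm in an enlarged crop.

Run:
```python
import cv2,numpy as np
t=cv2.imread("pics/top0.png");s=cv2.imread("pics/scene0.png")
a=cv2.resize(t[175:260,250:450],(800,340),interpolation=cv2.INTER_CUBIC)   # x4
b=cv2.resize(s[170:240,235:335],(400,280)[:2],interpolation=cv2.INTER_CUBIC)#x4
b=b[:260]
c=cv2.resize(s[242:332,312:400],(254,260),interpolation=cv2.INTER_CUBIC)
o=np.zeros((600,800,3),np.uint8);o[:340]=a;o[340:,:400]=b;o[340:,410:664]=c
cv2.imwrite("pics/crop1.png",o)
```

```text
(no output)
```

View pics/crop1.png

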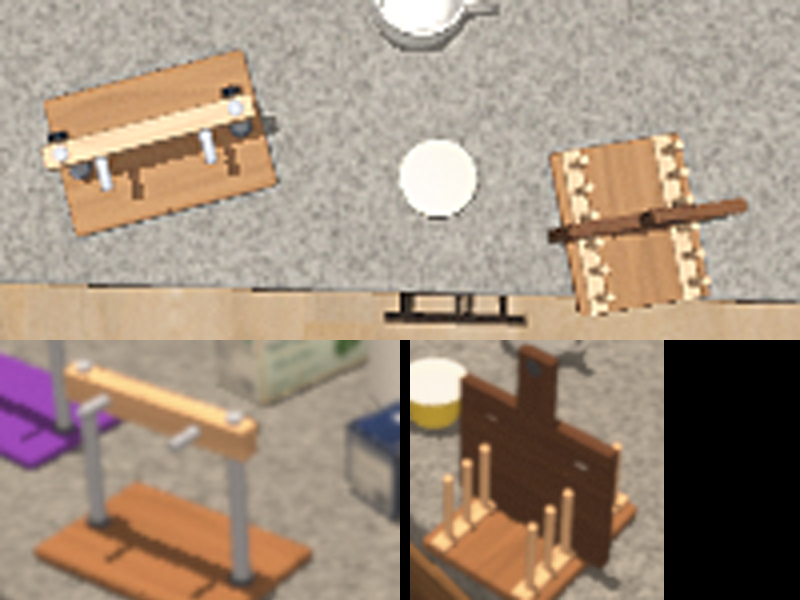

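The crop shows the brown stand with the pegs toward the robot: top-view peg tips at about (276.5,222) and (302.5,215), scene tips at (258,186) and (281,195). The board is in the middle slot, neck top at top-view (412,229). Next I'll turn these into positions.

```bash
cat > h.py <<'E'
from bench import sensors, vision, ctrl
import cv2,numpy as np
from scipy.spatial.transform import Rotation as R
np.set_printoptions(precision=4,suppress=True)
C={n:(np.array(vision.camera_model(n)["K"]),np.array(vision.camera_model(n)["extrinsics"])) for n in("scene","top")}
def P(n): K,E=C[n]; return K@E[:3]
def proj(n,X):
    X=np.atleast_2d(X); h=np.c_[X,np.ones(len(X))]@P(n).T; return h[:,:2]/h[:,2:]
def onz(n,uv,z):
    K,E=C[n]; d=(E[:3,:3].T@np.linalg.inv(K)@np.c_[uv,np.ones(len(uv))].T).T; c=-E[:3,:3].T@E[:3,3]
    return c+d*((z-c[2])/d[:,2])[:,None]
def tri(a,b): X=cv2.triangulatePoints(P("scene"),P("top"),np.array(a,float).T,np.array(b,float).T); return (X[:3]/X[3]).T
def pose():
    o=sensors.get_obs(); q=o["eef_rot"]; return o["eef_pos"],R.from_quat([q[1],q[2],q[3],q[0]]).as_matrix(),o
E
python3 - <<'E'
from h import *
f=lambda p:np.array(p,float)/4+[250,175]-0.375
def rect(c,dx,dy):
    X=onz("top",f(c),.012); m=X.mean(0); w=np.linalg.norm
    print("corners",X[:,:2].tolist()); print("ctr",m,"sides",[w(X[i]-X[(i+1)%4]) for i in range(4)])
    d=X[0]-X[1]+X[3]-X[2]; e=X[0]-X[3]+X[1]-X[2]
    print("yaw of long/left dir",np.arctan2(d[1],d[0]),"away dir",np.arctan2(e[1],e[0]))
    return m
rect([(45,98),(243,50),(277,183),(78,235)],0,0)
rect([(550,153),(680,132),(710,297),(580,316)],0,0)
t=f([(106,187),(210,160)]); s=np.array([(92,405),(185,440)],float)
s=np.c_[235+s[:,0]/4,170+(s[:,1]-340)/4*70/70]-.375
X=tri(s,t);print("pegs",X,np.linalg.norm(X[0]-X[1]),np.arctan2(*(X[0]-X[1])[[1,0]]))
print("boardtop ends",onz("top",f([(555,233),(745,205)]),.132),"neck",onz("top",f([(645,216)]),.192))
p,r,o=pose();print(p,r)
E
```

```text
corners [[0.5192988612303087, 0.34885303711467425], [0.5677503202787992, 0.16875495195352974], [0.446329237777488, 0.13469700755641745], [0.39503393039957546, 0.31378989352156406]]
ctr [0.4821 0.2415 0.012 ] sides [np.float64(0.18650164654136012), np.float64(0.12610718794877246), np.float64(0.18629404274511716), np.float64(0.12911698986964484)]
yaw of long/left dir 1.8416695057756989 away dir 0.2742500409605716
corners [[0.47933668250544315, -0.11267198279689006], [0.5012027545025013, -0.2306058087835351], [0.35285979386192595, -0.2564199813497078], [0.33316072889188575, -0.13994821302745825]]
ctr [ 0.4166 -0.1849  0.012 ] sides [np.float64(0.11994378856959956), np.float64(0.15057225998465795), np.float64(0.11812589037465764), np.float64(0.14869903210990934)]
yaw of long/left dir 1.7462935580619519 away dir 0.17834615925252556
pegs [[0.4325 0.274  0.1473]
 [0.458  0.1876 0.1448]] 0.09006428206890918 1.8575548718298052
boardtop ends [[ 0.4009 -0.0995  0.132 ]
 [ 0.428  -0.258   0.132 ]] neck [[ 0.4132 -0.1626  0.192 ]]
[0.1519 0.5541 0.2305] [[-0.9644  0.2646 -0.0007]
 [ 0.2646  0.9644 -0.0014]
 [ 0.0003 -0.0016 -1.    ]]
```

```bash
cat >> h.py <<'E'
def go(t,yaw):  # world TCP target, world angle of tool y (tool down) -> delta in tool axes
    p,r,o=pose(); y=np.array([np.cos(yaw),np.sin(yaw),0]); z=np.array([0,0,-1.]); T=np.c_[np.cross(y,z),y,z]
    print("t=%.2f"%o["time_s"],"d mm",r.T@(np.array(t)-p)*1e3,"rot",R.from_matrix(r.T@T).as_rotvec(),"F",o["wrist_force"])
E
python3 -c "
from h import *
go([.414,-.18,.29],.177)"
```

```text
t=0.10 d mm [-446.9667 -638.6361  -58.6693] rot [-0.0016  0.0006  1.126 ] F [-0.4057 -1.0102 -0.1371]
```

Emit:
carry_out(deltas="-30 -40 -58 0 0 0.15 0; -447 -639 -58 0 0 1.126 0; -447 -639 -58 0 0 1.126 0; -447 -639 -58 0 0 1.126 0; -447 -639 -58 0 0 1.126 0; -447 -639 -58 0 0 1.126 0; -447 -639 -58 0 0 1.126 0; -447 -639 -58 0 0 1.126 0; -447 -639 -58 0 0 1.126 0; -447 -639 -58 0 0 1.126 0; -447 -639 -58 0 0 1.126 0; -447 -639 -58 0 0 1.126 0")

```text
time_s: 1.6
eef_pos: [0.397, -0.1335, 0.2885]
eef_rot: [0.0, 0.642, 0.767, 0.0]
wrist_force: [1.0, -0.2, 0.7]
opening: 0.999
grasp_force: 0.0
```

```bash
python3 -c "
from h import *
go([.414,-.18,.29],.177)"
```

```text
t=1.60 d mm [-48.7192   8.6011  -1.4922] rot [ 0.0005  0.     -0.001 ] F [ 0.9977 -0.1686  0.7275]
```

Emit:
carry_out(deltas="-45 8 0 0 0 0 0; -45 8 0 0 0 0 0; -45 8 0 0 0 0 0")

```text
time_s: 1.98
eef_pos: [0.4122, -0.1736, 0.288]
eef_rot: [-0.001, 0.642, 0.767, 0.0]
wrist_force: [-0.7, 0.8, -0.8]
opening: 1.002
grasp_force: 0.0
```

```bash
python3 -c "
from h import *
go([.414,-.18,.29],.177)
t=vision.camera('top');s=vision.camera('scene')
p=proj('top',[[.4132,-.17,.15]])[0].astype(int);q=proj('scene',[[.4132,-.17,.15]])[0].astype(int);print(p,q)
o=np.hstack([cv2.resize(i[c[1]-45:c[1]+45,c[0]-33:c[0]+33],None,fx=6,fy=6,interpolation=2) for i,c in((t,p),(s,q))])
cv2.imwrite('pics/c2.png',o)"
```

```text
t=1.98 d mm [-6.6283  0.6559 -2.0606] rot [-0.0009 -0.0015 -0.0003] F [-0.7056  0.7824 -0.7708]
[410 229] [350 258]
```

View pics/c2.png

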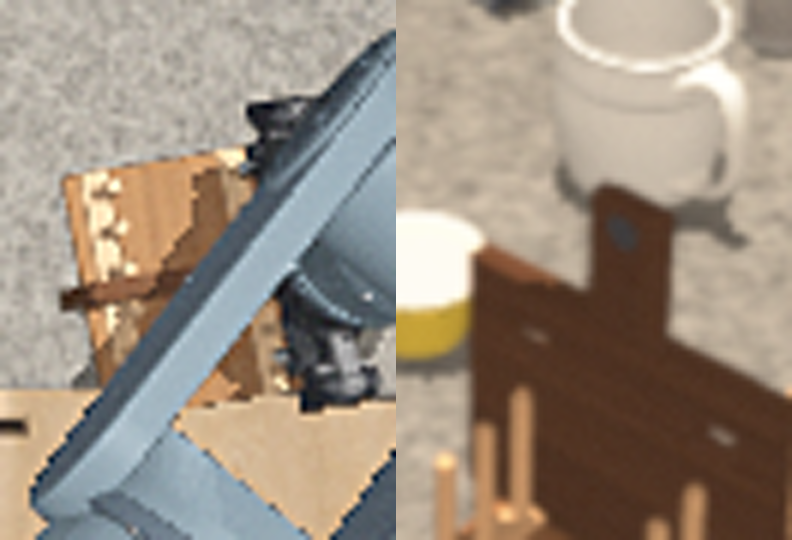

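```bash
python3 -c "
from h import *
g=lambda p:np.array(p,float)@np.diag([1/6,1/6])+[350-33-66,258-45]-.42
X=np.r_[onz('scene',g([(597,187),(670,211)]),.192),onz('scene',g([(590,293),(668,337)]),.132),onz('scene',g([(473,247)]),.132)];print(X)
n=np.array([np.cos(.177),np.sin(.177),0]);c=X[:4].mean(0)+.006*n;print(c)
w=np.linalg.norm;print(w(X[0]-X[1]),w(X[2]-X[3]),w(X[4]-X[2]))
go([c[0],c[1],.290],.177)
"
```

```text
[[ 0.4111 -0.169   0.192 ]
 [ 0.4218 -0.1973  0.192 ]
 [ 0.4179 -0.1599  0.132 ]
 [ 0.423  -0.1984  0.132 ]
 [ 0.4014 -0.1084  0.132 ]]
[ 0.4244 -0.1801  0.162 ]
0.03018327842018175 0.038877570843880896 0.05407319283776837
t=2.08 d mm [-9.0675 10.5475 -1.5668] rot [-0.0001 -0.0004  0.0012] F [-0.2743  0.2146 -0.3915]
```

Emit:
carry_out(deltas="-6 3 40 0 0 0 0; -6 3 95 0 0 0 0; -6 3 130 0 0 0 0; -6 3 140 0 0 0 0; -6 3 140 0 0 0 0; -6 3 140 0 0 0 0.4; -6 3 140 0 0 0 0.7; -6 3 140 0 0 0 1; -6 3 140 0 0 0 1; -6 3 140 0 0 0 1; -6 3 140 0 0 0 1; -6 3 140 0 0 0 1")

```text
time_s: 3.58
eef_pos: [0.4168, -0.1798, 0.1489]
eef_rot: [0.0, 0.642, 0.767, -0.0]
wrist_force: [-1.3, 1.0, 5.6]
opening: 0.132
grasp_force: 59.7
```

Emit:
carry_out(deltas="0 0 -15 0 0 0 1; 0 0 -40 0 0 0 1; 0 0 -80 0 0 0 1; 0 0 -120 0 0 0 1; 0 0 -150 0 0 0 1; 0 0 -160 0 0 0 1; 0 0 -160 0 0 0 1; 0 0 -160 0 0 0 1")

```text
time_s: 4.58
eef_pos: [0.416, -0.179, 0.3069]
eef_rot: [-0.001, 0.642, 0.767, -0.0]
wrist_force: [-0.2, -0.3, -2.7]
opening: 0.13
grasp_force: 58.7
```

```bash
python3 -c "
from h import *
go([.406,.2202,.3],.273)"
```

```text
t=4.58 d mm [394.7575  60.4624   7.6316] rot [-0.0018 -0.0024 -0.096 ] F [-0.1527 -0.3086 -2.6989]
```

Emit:
carry_out(deltas="25 4 0 0 0 0 1; 70 11 0 0 0 -0.02 1; 120 18 0 0 0 -0.03 1; 170 26 0 0 0 -0.04 1; 220 34 0 0 0 -0.05 1; 270 42 0 0 0 -0.06 1; 320 50 0 0 0 -0.08 1; 360 55 3 0 0 -0.09 1; 385 59 6 0 0 -0.096 1; 395 60 6 0 0 -0.096 1; 395 60 6 0 0 -0.096 1; 395 60 6 0 0 -0.096 1")

```text
time_s: 6.08
eef_pos: [0.4063, 0.2189, 0.3023]
eef_rot: [0.0, 0.605, 0.796, -0.0]
wrist_force: [0.4, -0.7, -2.8]
opening: 0.133
grasp_force: 58.6
```

```bash
python3 -c "
from h import *
go([.406,.2202,.225],.273)
t=vision.camera('top');s=vision.camera('scene')
cv2.imwrite('pics/t3.png',t);cv2.imwrite('pics/s3.png',s)
p=proj('top',[[.43,.225,.2]])[0].astype(int);q=proj('scene',[[.43,.225,.2]])[0].astype(int);print(p,q)
o=np.hstack([cv2.resize(i[c[1]-48:c[1]+48,c[0]-33:c[0]+33],None,fx=6,fy=6,interpolation=2) for i,c in((t,p),(s,q))])
cv2.imwrite('pics/c3.png',o)"
```

```text
t=6.08 d mm [ 1.3559  0.0811 77.3426] rot [-0.0005  0.0004 -0.001 ] F [ 0.4021 -0.6989 -2.775 ]
[290 220] [263 176]
```

View pics/c3.png

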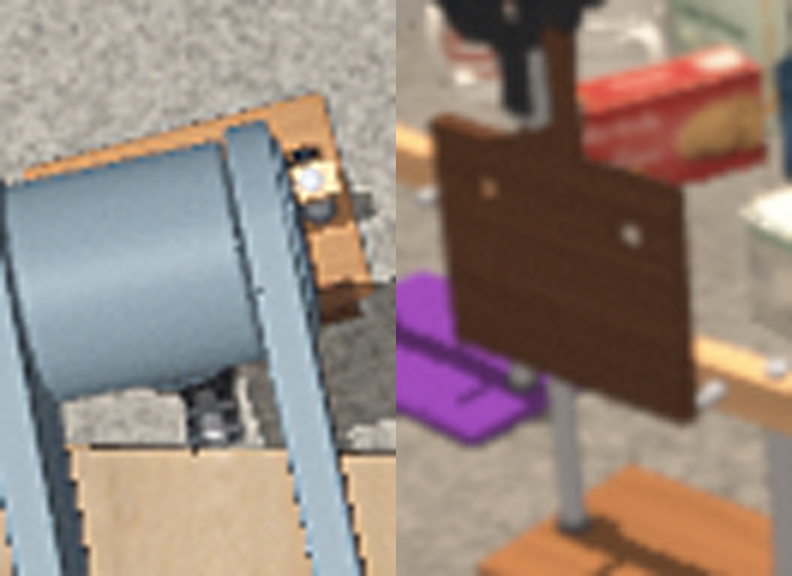

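```bash
cat >> h.py <<'E'
from scipy.optimize import least_squares
def boardfit(tp,tr,obs,pts,yawoff=0.):
    # board in tool frame: lateral a along tool x, bottom-edge depth b along tool z, swing s about tool y ; pts (lat along tool x, thick along tool y, up)
    pts=np.array(pts,float)
    def W(q):
        a,b,s=q; M=R.from_rotvec([0,s,0]).as_matrix()
        l=np.c_[pts[:,0],pts[:,1],-pts[:,2]]
        # pivot: swing about grasp point (0,0,-.019)
        return tp+(l@M.T+[a,0,b])@tr.T
    f=lambda q:(proj('scene',W(q))-obs).ravel()
    r=least_squares(f,[0,.137,0]);return r.x,f(r.x).reshape(-1,2)
E
python3 - <<'E'
from h import *
p,r,o=pose(); print(r)
g=lambda q:np.array(q,float)/6+[263-33-66,176-48]-.42
# tool x direction ~ +y world (left) 
obs=g([(489,188),(631,234),(455,341),(692,421),(685,190)])
w=.075
pts=[(.045,0,.09),(-.045,0,.09),(w,-.006,0),(-w,-.006,0),(-w,-.006,.12)]
q,e=boardfit(p,r,obs,pts);print(q,e)
# stand fit from the initial pictures
f4=lambda q:np.array(q,float)/4+[250,175]-.375
ft=f4([(45,98),(243,50),(277,183),(78,235),(106,187),(210,160)])
S=np.array([(36,551),(272,637-30),(136,483),(313,552),(80,409),(173,444),(92+8,399),(185+10,434)],float)
# scene: plank corners front-left, back-left, back-right ; peg tips
fs=np.array([(36,551),(138,484),(312,553),(88,408),(180,443)],float); fs=np.c_[235+fs[:,0]/4,170+(fs[:,1]-340)/4]-.375
pl=lambda x,y:[x,y,.012]
def W(v):
    x,y,t,h=v; c,s=np.cos(t),np.sin(t); M=np.array([[c,-s,0],[s,c,0],[0,0,1]])
    L=[pl(.08,.095),pl(.08,-.095),pl(-.05,-.095),pl(-.05,.095),[-.028,.045,h],[-.028,-.045,h]]
    return np.array(L)@M.T+[x,y,0]
def res(v,sep=False):
    X=W(v);a=proj('top',X)-ft;b=proj('scene',X[[3,0,1,4,5]])-fs
    return (a,b) if sep else np.r_[a,b].ravel()
s=least_squares(res,[.4677,.2375,.273,.146],loss='soft_l1');print(s.x);[print(k) for k in res(s.x,True)]
for n in('scene',):
  pass
E
```

```text
[[-0.2681  0.9634  0.0002]
 [ 0.9634  0.2681 -0.0002]
 [-0.0003  0.0001 -1.    ]]
[-0.0078  0.1347 -0.001 ] [[ 0.7828 -0.5078]
 [ 0.9088 -0.419 ]
 [ 0.7289 -0.2591]
 [-0.3443  0.7499]
 [-1.8685  0.353 ]]
[0.4683 0.2374 0.2762 0.1458]
[[-0.4832 -0.0252]
 [ 0.2762 -0.9136]
 [ 0.6364  0.0803]
 [-0.3905  0.2   ]
 [ 0.7776  0.2107]
 [ 0.9672  0.2075]]
[[-0.4601 -0.7977]
 [ 0.4293 -1.2774]
 [ 1.5472 -1.3309]
 [-0.96    0.2434]
 [-1.3523 -0.2449]]
```

The scene crop shows the held board upright, holes at crop (489,188) and (631,234), pegs visible at its lower sides. The fit puts the board centre about 8 mm off the grip toward -y, and the pegs at about 146 mm. Next I'll lower the board in front of the pegs.

```bash
cat >> h.py <<'E'
SO=np.array([.4683,.2374]);SY=.276
def st(x,y,z,dyaw=0):
    c,s=np.cos(SY),np.sin(SY); go([SO[0]+c*x-s*y,SO[1]+s*x+c*y,z],SY+dyaw)
def ins():
    p,_,o=pose();d=p[:2]-SO;c,s=np.cos(SY),np.sin(SY);F=o["wrist_force"]
    print("stand xyz",c*d[0]+s*d[1],-s*d[0]+c*d[1],p[2],"F",c*F[0]+s*F[1],-s*F[0]+c*F[1],F[2],"T",o["torque"])
E
python3 -c "
from h import *
ins();st(-.064,.008,.193);st(-.046,.008,.193)"
```

```text
stand xyz -0.06453623158567336 -0.0009600912535168669 0.3025921407785943 F -0.3258251591257946 0.4931273790133406 -2.078942311798296 T [ 0.0027 -0.009  -0.0108]
t=6.17 d mm [  8.9925   0.4852 109.5897] rot [ 0.0001  0.0003 -0.0045] F [-0.4479  0.3857 -2.0789]
t=6.17 d mm [  9.0744  18.485  109.5914] rot [ 0.0001  0.0003 -0.0045] F [-0.4479  0.3857 -2.0789]
```

Emit:
carry_out(deltas="5 0 20 0 0 0 1; 9 0 55 0 0 0 1; 9 0 90 0 0 0 1; 9 0 106 0 0 -0.004 1; 9 4 109 0 0 -0.004 1; 9 12 109 0 0 -0.004 1; 9 17 109 0 0 -0.004 1; 9 17 109 0 0 -0.004 1; 9 17 109 0 0 -0.004 1")

```text
time_s: 7.3
eef_pos: [0.4202, 0.2331, 0.1938]
eef_rot: [0.0, 0.603, 0.798, 0.0]
wrist_force: [0.7, 0.3, -2.5]
opening: 0.134
grasp_force: 58.8
```

```bash
cat >> h.py <<'E'
def shot(name):
    s=vision.camera('scene'); q=proj('scene',[[.44,.23,.15]])[0].astype(int);print(q)
    i=s[q[1]-36:q[1]+32,q[0]-48:q[0]+48]; cv2.imwrite('pics/'+name,cv2.resize(i,None,fx=8,fy=8,interpolation=2))
E
python3 -c "
from h import *
ins();shot('c4.png')"
```

```text
stand xyz -0.0474531480834175 0.00898078704175333 0.193809167995947 F 0.7667518645530184 0.04654338498483182 -2.543519793048667 T [0.0256 0.0371 0.0194]
[266 189]
```

View pics/c4.png

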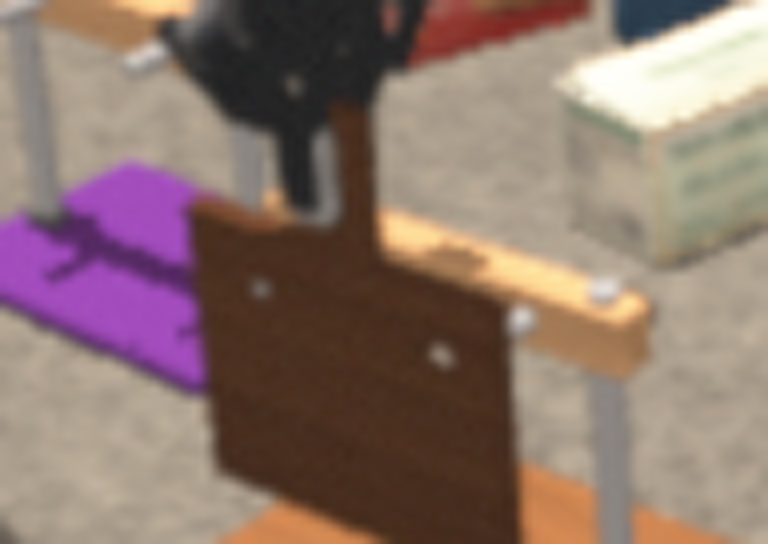

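Crop: holes at (260,288) and (440,355), right peg only partly visible at (520,318). I'll overlay the holes as predicted at the peg-tip plane on the unobstructed first picture.

Run:
```python
from h import *
p,r,o=pose()
obs=np.array([(260,288),(440,355)])/8+[218,153]-.44
c,s=np.cos(SY),np.sin(SY);M=np.array([[c,-s,0],[s,c,0],[0,0,1]])
d=M.T@(p-[*SO,0]); 
ctr=lambda y,x,dz=0: M@np.array([x,d[1]-.008+y,d[2]-.047+dz])+[*SO,0]
pr=proj('scene',[ctr(.045,d[0]),ctr(-.045,d[0])]);off=(obs-pr);print('obs-pred px',off)
o_=off.mean(0)
im=cv2.imread('pics/scene0.png');x0,y0,k=245,172,12
raw=cv2.resize(im[y0:y0+34,x0:x0+52],None,fx=k,fy=k,interpolation=cv2.INTER_CUBIC)
S=lambda q:np.round((q+.5-[x0,y0])*k).astype(int)
a=raw.copy()
th=np.linspace(0,2*np.pi,40)
for yy in(.045,-.045):
    L=np.array([ctr(yy+.009*np.cos(t),-.028) + [0,0,.007*np.sin(t)] for t in th])
    cv2.polylines(a,[S(proj('scene',L)+o_)],True,(0,0,255),1)
    L=np.array([ctr(yy+.005*np.cos(t),-.028) + [0,0,.005*np.sin(t)] for t in th])
    cv2.polylines(a,[S(proj('scene',L)+o_)],True,(255,0,0),1)
    L=np.array([ctr(yy,-.028),ctr(yy,0)]);cv2.polylines(a,[S(proj('scene',L)+o_)],False,(0,255,0),1)
cv2.imwrite('pics/c5.png',cv2.resize(a,(800,523)))
```

```text
obs-pred px [[-0.9286 -0.5715]
 [-1.1071 -0.6376]]
```

View pics/c5.png

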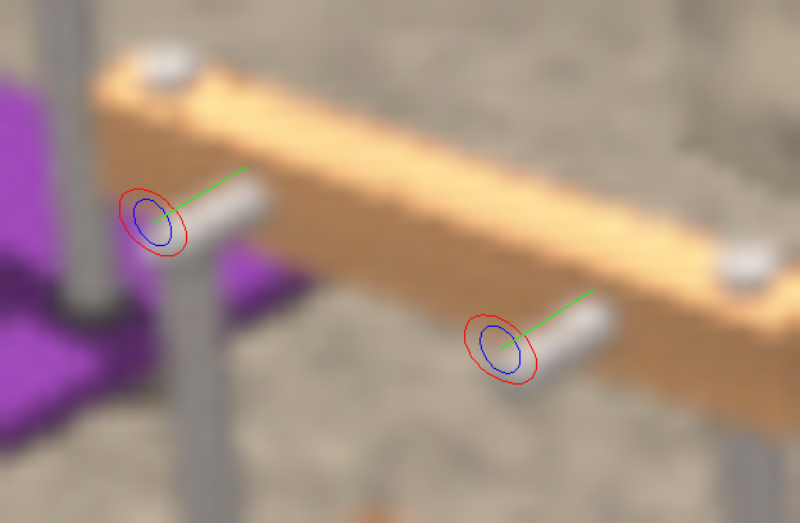

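The predicted holes sit up-left of the pegs by about (14,23) px in this crop, so the board must go about 3.5 mm down and 3 mm toward -y. I'll correct that, then creep in.

Emit:
carry_out(deltas="-3 0 3.5 0 0 0 1; -3 3 3.5 0 0 0 1; -3 7 3.5 0 0 0 1; -3 10 3.5 0 0 0 1; -3 12 3.5 0 0 0 1; -3 13.5 3.5 0 0 0 1; -3 14.5 3.5 0 0 0 1; -3 15.5 3.5 0 0 0 1; -3 15.5 3.5 0 0 0 1")

```text
time_s: 8.48
eef_pos: [0.4358, 0.2344, 0.1899]
eef_rot: [-0.0, 0.603, 0.798, -0.0]
wrist_force: [-0.0, -0.3, -2.6]
opening: 0.131
grasp_force: 58.6
```

```bash
python3 -c "
from h import *
ins()"
```

```text
stand xyz -0.03209326178623586 0.005970740671069461 0.18992560610568626 F -0.09385606900740608 -0.2610289860549471 -2.5630326687994573 T [ 0.0016 -0.0301 -0.0324]
```

Emit:
carry_out(deltas="0 1 0 0 0 0 1; 0 2 0 0 0 0 1; 0 3 0 0 0 0 1; 0 3 0 0 0 0 1")

```text
time_s: 8.98
eef_pos: [0.4387, 0.2352, 0.1899]
eef_rot: [-0.0, 0.603, 0.798, -0.0]
wrist_force: [-0.2, -0.4, -5.0]
opening: 0.134
grasp_force: 58.5
```

Emit:
carry_out(deltas="0 1 0 0 0 0 1; 0 2 0 0 0 0 1; 0 3 0 0 0 0 1; 0 3 0 0 0 0 1")

```text
time_s: 9.48
eef_pos: [0.4415, 0.236, 0.1899]
eef_rot: [-0.0, 0.603, 0.798, -0.0]
wrist_force: [-1.0, -0.8, -5.7]
opening: 0.131
grasp_force: 58.4
```

```bash
python3 -c "
from h import *
ins()"
```

```text
stand xyz -0.026124591538050888 0.005962595654942004 0.1898605099283524 F -1.1815715280667107 -0.4731518532633815 -5.680779238021336 T [-0.08    0.2203 -0.0667]
```

Emit:
carry_out(deltas="0 0 0.7 0 0 0 1; 0 0 1.5 0 0 0 1; 0 0 1.5 0 0 0 1")

```text
time_s: 9.85
eef_pos: [0.442, 0.2361, 0.1889]
eef_rot: [0.0, 0.603, 0.798, 0.0]
wrist_force: [0.1, 0.6, -2.8]
opening: 0.131
grasp_force: 58.8
```

```bash
python3 -c "
from h import *
ins()"
```

```text
stand xyz -0.025617904065179633 0.005938583237374987 0.18887923962289305 F 0.23834781008576217 0.5088826812090923 -2.807286578721592 T [-0.0525  0.0296 -0.0082]
```

Contact is released and the pegs seem to be in. Lower slightly more and advance.

Emit:
carry_out(deltas="0 1 0.7 0 0 0 1; 0 2.5 0.7 0 0 0 1; 0 4 0.7 0 0 0 1; 0 5 0.7 0 0 0 1; 0 5 0.7 0 0 0 1")

```text
time_s: 10.48
eef_pos: [0.4465, 0.2374, 0.1878]
eef_rot: [-0.0, 0.603, 0.798, -0.0]
wrist_force: [-0.8, -0.3, -3.0]
opening: 0.129
grasp_force: 58.8
```

```bash
python3 -c "
from h import *
ins();shot('c6.png')"
```

```text
stand xyz -0.02094864751668655 0.005952067214219332 0.18783030610353993 F -0.8616480376558848 -0.07121746149499272 -3.039276069267215 T [-0.016   0.0068 -0.0444]
[266 189]
```

View pics/c6.png

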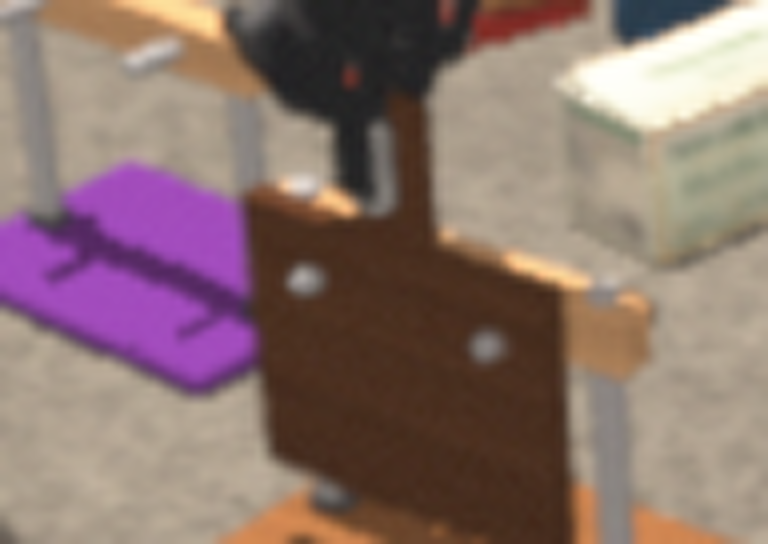

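Both pegs show as grey tips in the holes at (305,280) and (487,347). I'll keep pushing in gently.

Emit:
carry_out(deltas="0 1.5 0 0 0 0 1; 0 3 0 0 0 0 1; 0 4.5 0 0 0 0 1; 0 6 0 0 0 0 1; 0 7.5 0 0 0 0 1; 0 9 0 0 0 0 1; 0 9 0 0 0 0 1")

```text
time_s: 11.4
eef_pos: [0.4552, 0.2399, 0.1879]
eef_rot: [0.0, 0.603, 0.798, 0.0]
wrist_force: [0.1, 0.3, -3.3]
opening: 0.133
grasp_force: 58.8
```

```bash
python3 -c "
from h import *
ins()"
```

```text
stand xyz -0.011918251371350991 0.005944631244264508 0.18786780844397788 F 0.18803994050149006 0.23335658570534343 -3.251069699533698 T [-0.0026  0.012   0.0225]
```

Emit:
carry_out(deltas="0 1 0 0 0 0 1; 0 2 0 0 0 0 1; 0 3 0 0 0 0 1; 0 3 0 0 0 0 1")

```text
time_s: 11.9
eef_pos: [0.458, 0.2407, 0.1878]
eef_rot: [-0.0, 0.603, 0.798, -0.0]
wrist_force: [-0.5, -0.3, -2.2]
opening: 0.131
grasp_force: 58.8
```

Emit:
carry_out(deltas="0 0.7 0 0 0 0 1; 0 1.4 0 0 0 0 1; 0 1.4 0 0 0 0 1")

```text
time_s: 12.28
eef_pos: [0.4594, 0.2411, 0.1879]
eef_rot: [0.0, 0.603, 0.798, 0.0]
wrist_force: [0.2, 0.4, -1.6]
opening: 0.131
grasp_force: 58.8
```

Emit:
carry_out(deltas="0 0.6 0 0 0 0 1; 0 1.2 0 0 0 0 1; 0 1.2 0 0 0 0 1")

```text
time_s: 12.65
eef_pos: [0.4602, 0.2413, 0.1877]
eef_rot: [-0.0, 0.603, 0.798, -0.0]
wrist_force: [-1.5, -0.8, -1.5]
opening: 0.134
grasp_force: 58.9
```

```bash
python3 -c "
from h import *
ins()"
```

```text
stand xyz -0.006756503707502011 0.005954806689184975 0.18774046621202262 F -1.665032109922204 -0.3492408825232873 -1.5289085672234795 T [-0.0956  0.3818  0.1107]
```

Emit:
carry_out(deltas="0 0.5 0 0 0 0 1; 0 0.9 0 0 0 0 1; 0 0.9 0 0 0 0 1")

```text
time_s: 13.02
eef_pos: [0.4604, 0.2414, 0.1876]
eef_rot: [-0.001, 0.603, 0.798, -0.001]
wrist_force: [-5.7, -1.6, 1.0]
opening: 0.13
grasp_force: 59.1
```

Emit:
carry_out(deltas="0 0 0.5 0 0 0 1; 0 0 1 0 0 0 1; 0 0 1 0 0 0 1")

```text
time_s: 13.4
eef_pos: [0.4604, 0.2415, 0.1865]
eef_rot: [-0.001, 0.603, 0.798, -0.001]
wrist_force: [-5.3, -1.8, -0.5]
opening: 0.135
grasp_force: 59.1
```

```bash
python3 -c "
from h import *
ins()"
```

```text
stand xyz -0.006512867770707099 0.006110318048456503 0.18649647187617419 F -5.609687132245661 -0.3236550422622948 -0.5249764012272513 T [-0.246   0.9795  0.1783]
```

Emit:
carry_out(deltas="0 -0.4 0.5 0 0 0 1; 0 -0.4 1 0 0 0 1; 0 -0.4 1 0 0 0 1")

```text
time_s: 13.78
eef_pos: [0.4603, 0.2415, 0.1857]
eef_rot: [-0.001, 0.603, 0.798, -0.001]
wrist_force: [-4.4, -0.8, 0.3]
opening: 0.137
grasp_force: 59.2
```

Emit:
carry_out(deltas="0 0 0.5 0 0 0 1; 0 0 0.8 0 0 0 1; 0 0 0.8 0 0 0 1")

```text
time_s: 14.15
eef_pos: [0.4604, 0.2416, 0.1856]
eef_rot: [-0.0, 0.603, 0.798, -0.0]
wrist_force: [-7.5, -1.4, 4.9]
opening: 0.135
grasp_force: 59.8
```

```bash
python3 -c "
from h import *
ins();shot('c7.png')"
```

```text
stand xyz -0.006481952979240804 0.006173636803757922 0.1855867068417913 F -7.629601124579881 0.6753838343643355 4.866226630665762 T [-0.3497  1.4866  0.168 ]
[266 189]
```

View pics/c7.png

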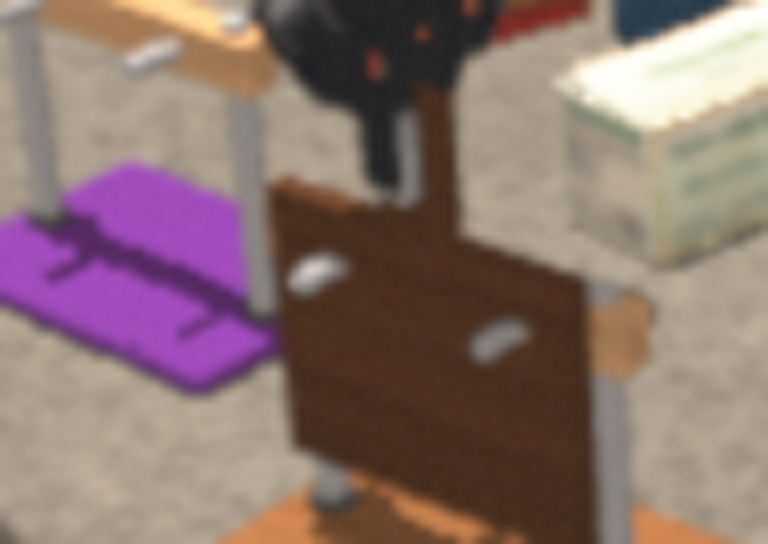

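Both pegs pass through the holes at (315,272) and (498,340), the board sits against the rail and its weight is on the pegs. Next: relax, open and retreat upward.

Emit:
carry_out(deltas="0 -0.4 -0.4 0 0 0 1; 0 -0.4 -0.4 0 0 0 1; 0 -0.4 -0.4 0 0 0 0.75; 0 -0.4 -0.4 0 0 0 0.5; 0 -0.4 -0.4 0 0 0 0; 0 -0.4 -0.4 0 0 0 0; 0 -0.4 -0.4 0 0 0 0; 0 -0.4 -0.4 0 0 0 0; 0 -0.4 -0.4 0 0 0 0")

```text
time_s: 15.32
eef_pos: [0.4606, 0.2414, 0.1854]
eef_rot: [-0.0, 0.603, 0.798, -0.0]
wrist_force: [1.1, 0.7, -0.1]
opening: 1.0
grasp_force: 0.0
```

Emit:
carry_out(deltas="0 0 -15 0 0 0 0; 0 0 -40 0 0 0 0; 0 0 -80 0 0 0 0; 0 0 -115 0 0 0 0; 0 0 -130 0 0 0 0; 0 0 -130 0 0 0 0; 0 0 -130 0 0 0 0")

```text
time_s: 16.2
eef_pos: [0.4599, 0.2412, 0.3138]
eef_rot: [-0.001, 0.603, 0.798, -0.001]
wrist_force: [0.1, -0.4, 0.3]
opening: 0.997
grasp_force: 0.0
```

```bash
python3 -c "
from h import *
ins();shot('c8.png')"
```

```text
stand xyz -0.007066098113321415 0.0059860128565513305 0.3138114348363647 F -0.06384593109942474 -0.41125271523297474 0.3449807620976878 T [ 0.0355 -0.0723 -0.0203]
[266 189]
```

View pics/c8.png

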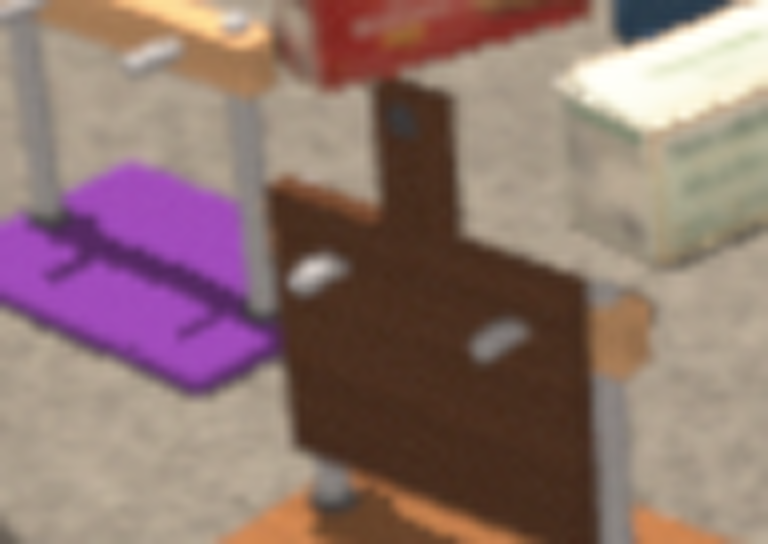

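The picture shows the board still on both pegs at (315,272) and (498,340), upright against the rail, with the gripper clear. Handing in.

```bash
python3 -c "
from bench import ctrl
print(ctrl.hand_in())"
```

```text
the job is handed in; nothing more can be done
None
```

The board hangs upright on both pegs of the brown stand, pushed against the rail and let go. I handed the job in at about 16 s of the 72 s; the hand-in returned no verdict. The highest wrist force I read while the board touched the stand was about 9 N.

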